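# Seat a tube rack in the corner stops of a rack scanner

### The arm

A 7-joint arm with a two-finger parallel gripper is mounted at the origin on the work surface. World frame = base frame: x ahead of the robot, y to its left, z up, the work surface at z = 0. Lengths are in m, angles in rad, forces in N, time in s.
With the tool pointing down it reaches from about 0.425 to 0.95 m from the base axis. Payload 4.7 kg.
Tool frame: the origin (TCP) lies between the finger pads; the fingertips stand 25 mm ahead of it and the grasp point (between the pads) lies 6 mm ahead of it; z points along the fingers, y is the line along which they close (so a half turn about z gives the same grasp; the last joint's range is limited). The gripper opens to 85 mm and grips with 20 to 120 N. Pads are 22 mm wide; open, the fingers measure 114 mm over their backs; the gripper's body (76 mm by 85 mm) begins 54 mm behind the grasp point. The pads swing forward as they close: fully open they stand 13 mm farther back than shut.
Start: joints at [1.307, 0.469, -0.049, 1.532, 0.024, 1.141, -0.082], TCP at [0.157, -0.656, 0.256] pointing down, gripper open.
Joint ranges: [-2.59, 2.59], [-0.33, 1.99], [-1.39, 1.29], [0.1, 2.45], [-1.04, 4.18], [0.21, 1.99], [-2.66, 2.66]. Speed limits (rad/s): [2.57, 2.57, 3.14, 3.14, 3.14, 3.14, 3.14].

### API

Orientations are given as a 3x3 rotation matrix whose columns are the frame's x, y, z axes.
In Python, from rig import * gives the robot as it stands. Calls block until the motion is done:
- movep(position, orientation): joint-space move of the TCP to a pose.
- move_l(position, attitude=None, feed=0.15, until_force=None): straight line of the TCP; attitude=None keeps the orientation; feed is the mean speed in m/s. With until_force (N) it stops when the force on the tool has changed by that much, and returns True; else False.
- move_joints(angles): joint-space move.
- command_gripper(opening, newtons=None): finger opening in m; newtons is the grip in N (None keeps the last); returns when the fingers have stopped.
- sleep(seconds).
- inverse_kinematics(position, orientation): joint angles nearest the present ones, or None.
- sense(): the state.
- camera(name): name is "side" or "top"; returns (picture, depth): 480x640x3 uint8, red, green, blue; 480x640 float32, m along the optical axis (not along the pixel's ray), 0 where there is no reading.
- camera_params(name): a dict with "K" (3x3 intrinsics, pixels), "position" and "rotation" of the camera in the world. Camera axes: x right, y down, z forward; pixel columns grow to the right and rows downward; lengths in m; the calibration is good to about 2 mm. A picture is of the moment at which its call begins. camera_params takes no time and is no camera call.
A pose or a line that the arm cannot do raises Unreachable and nothing moves.
- finish_job(): hands the job in; it is judged then, once.
The state is a dict: "time_s": time; "joint_pos": joint angles; "qd": joint speeds; "joint_efforts": joint torques, N m; "position": TCP position; "tcp_rot": TCP orientation; "wrist_force": force on the tool from outside, world axes, zero at the start; "ft_torque": the same for the moment, N m; "finger_gap": finger opening in m; "gripper_force": force on a finger pad.
Only numpy, scipy, OpenCV 4.12 (cv2) and the standard library are available. Lean on these libraries where they do the work, as an engineer would, in place of code of your own. Each camera call takes 0.05 s, during which the arm holds its last target. There are 200 camera calls.

### The job

Get the tube rack onto the code scanner for its reading: first clear the two used cuvettes off the scanner's top into the waste tub, then set the rack on the glass and push it fully home into the corner, flat on the glass and flush against both metal stops. Keep the rack upright and leave the tip box, the mixer and the bottle where they stand. Finish while still holding the rack pressed against both stops, so that it cannot drift during the scan; do not let go.

Things in the scene. Friction and masses are not known exactly. Their poses are not given: they have to be found in the camera images.
- scanner: code scanner: white box, grey top plate, dark glass, 240 (x) x 190 (y) x 75 mm high, fixed to the bench, turned up to 0.35 rad. Origin: centre of its underside. Its top is flat and slippery (glass flush), 75 mm above the origin. Two low metal bars on the top, the back stop and the side stop, meet at right angles in the corner towards its own +x and +y; the other two sides are open
- back_stop: aluminium bar 10 x 150 x 10 mm high fixed on the scanner's top, running along the scanner's y (from y = -65 to +85 mm in the scanner's frame). Origin: centre of its underside. Its contact face looks to the scanner's -x and lies at x = +95 mm in the scanner's frame, 5 mm from the bar's origin
- side_stop: aluminium bar 126 x 10 x 10 mm high fixed on the scanner's top, running along the scanner's x (from x = -31 to +95 mm in the scanner's frame). Origin: centre of its underside. Its contact face looks to the scanner's -y and lies at y = +75 mm in the scanner's frame, 5 mm from the bar's origin
- seat (a point): point on the glass where the rack's origin lies when the rack is fully home in the corner, its 92 mm side along the back stop and its 62 mm side along the side stop: (64, 29, 75) mm in the scanner's frame; same axes as the scanner
- rack: white 24-place tube rack holding 24 small tubes with grey caps, all one solid piece: 62 (x) x 92 (y) x 42 mm high, the caps stand 6 mm above that; about 160 g, loose, standing upright on the bench beside the scanner at either side. Origin: centre of its underside, z up. It is the same both ways round: a half turn makes no difference
- cuvette_a: used cuvette, a square plastic cell 45 (x, its length) x 12.5 x 12.5 mm, about 12 g, loose, lying on one side on the scanner's top towards its open front (-x, -y) part. Origin: centre of its underside
- cuvette_b: second used cuvette, just like the first, lying on the glass where the rack has to go, at least 25 mm clear of both stops. Origin: centre of its underside
- tub: waste tub, white open box 160 (x) x 120 (y) x 100 mm high outside, walls and floor 3 mm, fixed to the bench across the scanner from the rack. Origin: centre of its underside
- tip_box: bystander: teal pipette tip box with a clear lid, 122 x 84 x 80 mm high, loose, beyond the scanner. Origin: centre of its underside
- mixer: bystander: dark blue tube mixer with a black rubber cup on top, 150 x 120 x 146 mm high, 2.6 kg, to the far left. Origin: centre of its underside
- reagent_bottle: bystander: capped amber bottle, 66 mm across, 150 mm high, loose, to the far right. Origin: centre of its underside

How it is judged:
By the outcome, as a careful person would: the job done as asked, in the order asked, and still so for the second after the job is handed in, while the arm keeps its last pose, push and grip.
It also fails if it takes over 72 s, if anything falls off the work surface, if the arm or the gripper's body presses on something with over 40 N, if the wrist force passes 120 N, or if a joint passes its speed limit or range.

## Working session

There is one attempt and no reset: what is moved stays moved. The work goes in short steps, each a Python script; the robot and the scene stay as the last script left them, time stands still between calls to the robot, and variables do not carry over. Pictures are saved under pics/ and viewed, at most 10 in all, crops included, and the job is handed in when it is done.

```bash
ls; mkdir -p pics
python3 - <<'E'
from rig import *
import cv2, numpy as np
for n in ("top","side"):
    p,d=camera(n); cv2.imwrite(f"pics/{n}0.png",p[:,:,::-1]); np.save(f"{n}0.npy",d); np.save(f"{n}0rgb.npy",p)
    c=camera_params(n); print(n,c["K"],c["position"],c["rotation"])
s=sense(); print(s["time_s"],s["tcp_rot"],s["position"],s["finger_gap"])
E
```

```text
pics
top [[563.37690217   0.         315.52437329]
 [  0.         563.37690217 240.51479098]
 [  0.           0.           1.        ]] [0.33036472 0.02145372 1.55310304] [[-0.0270821  -0.98214103  0.18618691]
 [-0.99944199  0.03024604  0.01417333]
 [-0.01955162 -0.18569917 -0.98241211]]
side [[589.7360569    0.         309.27256296]
 [  0.         589.7360569  237.54518894]
 [  0.           0.           1.        ]] [-0.08710163  1.13555334  1.01953215] [[-0.83999092 -0.32339223  0.43569797]
 [-0.54235732  0.47637844 -0.69203476]
 [ 0.01624154 -0.8176069  -0.57554771]]
0.1 [[ 9.72545736e-01  2.32711320e-01 -4.83217189e-04]
 [ 2.32711812e-01 -9.72544191e-01  1.73480701e-03]
 [-6.62408403e-05 -1.79962951e-03 -9.99998378e-01]] [ 0.15693585 -0.65600564  0.25533695] 0.0850669772090043
```

View pics/top0.png

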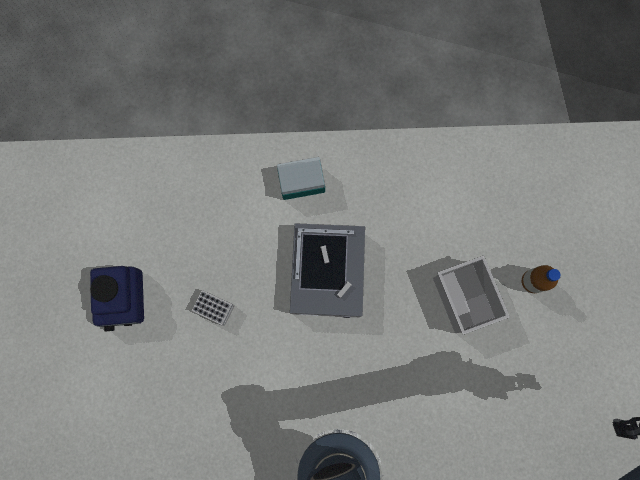

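View pics/side0.png

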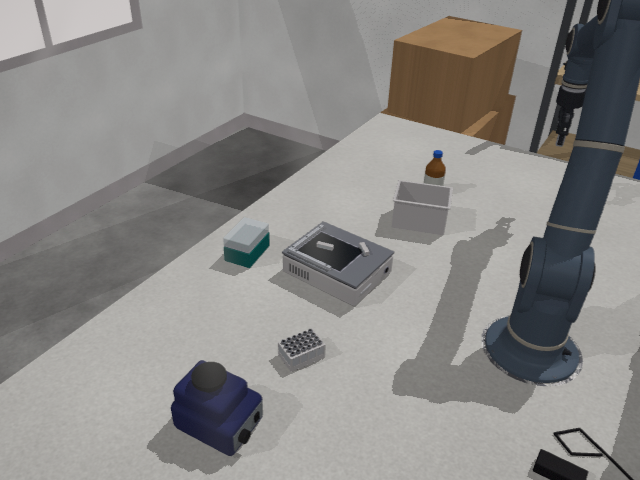

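The top view shows the scanner at about (330,270) with its stops at the top and left. The cuvettes are at (325,254) and (344,290), the rack at (211,308) and the tub at (472,296). The side view agrees. Next I'll measure these from depth.

```bash
cat > h.py <<'E'
from rig import *
import numpy as np, cv2
def cloud(n,d):
    c=camera_params(n);K=c["K"];v,u=np.mgrid[:480,:640]
    P=np.stack([(u-K[0][2])/K[0][0]*d,(v-K[1][2])/K[1][1]*d,d],-1)
    return P@np.array(c["rotation"]).T+np.array(c["position"])
def rect(P,z0,z1,x,y):
    m=(P[...,2]>z0)&(P[...,2]<z1)&(P[...,0]>x[0])&(P[...,0]<x[1])&(P[...,1]>y[0])&(P[...,1]<y[1])
    n,l,st,_=cv2.connectedComponentsWithStats(m.astype(np.uint8),connectivity=8)
    out=[]
    for i in range(1,n):
        if st[i,4]<8: continue
        q=P[l==i]; r=cv2.minAreaRect((q[:,:2]*1000).astype(np.float32))
        out.append((st[i,4],np.round(r[0],1),np.round(r[1],1),round(r[2],1),np.round(q.mean(0)*1000,1)))
    return out
E
python3 - <<'E'
from h import *
for n in ("top","side"):
    P=cloud(n,np.load(n+"0.npy")); print(n)
    for nm,a in dict(bench=(-.01,.01,(.3,.35),(-.1,.1)),scanner=(.065,.095,(.3,.75),(-.2,.2)),cuv=(.0835,.1,(.3,.6),(-.15,.15)),rack=(.03,.06,(.2,.6),(.15,.45)),tub=(.092,.11,(.3,.6),(-.65,-.2))).items():
        print(nm); [print("  ",r) for r in rect(P,*a)]
E
python3 - <<'E'
import cv2,numpy as np
p=cv2.imread('pics/top0.png')
a=cv2.resize(p[215:325,285:375],None,fx=5,fy=5,interpolation=cv2.INTER_CUBIC)
b=cv2.resize(p[280:335,180:240],None,fx=5,fy=5,interpolation=cv2.INTER_CUBIC)
o=np.zeros((550,760,3),np.uint8);o[:,:450]=a;o[:275,455:755]=b
cv2.imwrite('pics/crop1.png',o)
E
```

```text
top
bench
   (np.int32(1383), array([3.25e+02, 1.00e-01]), array([ 50. , 199.8]), 0.0, array([3.25e+02, 2.00e-01, 3.00e-01]))
scanner
   (np.int32(24), array([748.4, 115.1]), array([ 3.4, 29.8]), 6.5, array([748. , 117.5,  76.5]))
   (np.int32(6433), array([534.7,  13.3]), array([190.5, 241.4]), 85.8, array([531.8,  13.2,  76.5]))
cuv
   (np.int32(88), array([553.5,  91.7]), array([10. , 88.9]), 85.5, array([553.4,  91.8,  87.1]))
   (np.int32(76), array([571.3,  19.7]), array([45.7, 12.2]), 11.6, array([571.4,  19.9,  88.5]))
   (np.int32(84), array([478.6, -29.1]), array([13.1, 48.8]), 46.2, array([477. , -27.8,  88.2]))
rack
   (np.int32(791), array([444.4, 328.2]), array([95. , 61.8]), 63.6, array([443.4, 326.3,  45.3]))
tub
   (np.int32(771), array([ 453.6, -357.6]), array([170.1, 133.1]), 18.2, array([ 453. , -360.3,   99.8]))
   (np.int32(229), array([ 490.8, -542.5]), array([63.3, 53.2]), 20.5, array([ 488.9, -536.8,  101.2]))
side
bench
   (np.int32(952), array([325.,  -0.]), array([199.9,  49.8]), 90.0, array([324.7,   4.3,   0.5]))
scanner
   (np.int32(3925), array([529.6,  10. ]), array([198.9, 245.9]), 86.6, array([522.6,  19.2,  76.4]))
   (np.int32(67), array([744.4, 102.8]), array([57.7, 11.1]), 90.0, array([745.8, 108.1,  75.2]))
cuv
   (np.int32(67), array([566.7,  16.7]), array([45.9, 20.7]), 10.7, array([566.4,  17.4,  87.4]))
   (np.int32(58), array([472.8, -31.9]), array([14.4, 48.4]), 45.7, array([472. , -30.3,  87.5]))
   (np.int32(87), array([551.7,  91.3]), array([17.5, 96. ]), 86.7, array([550.1,  90.3,  86.2]))
rack
   (np.int32(909), array([439.8, 324. ]), array([93.9, 68. ]), 63.7, array([436.4, 329.1,  43.9]))
tub
   (np.int32(130), array([ 482.7, -534.9]), array([63.7, 47.4]), 11.0, array([ 480.4, -534.2,  100.5]))
   (np.int32(464), array([ 448.1, -359.2]), array([172.3, 145.2]), 19.9, array([ 448.1, -360.4,   99. ]))
```

View pics/crop1.png

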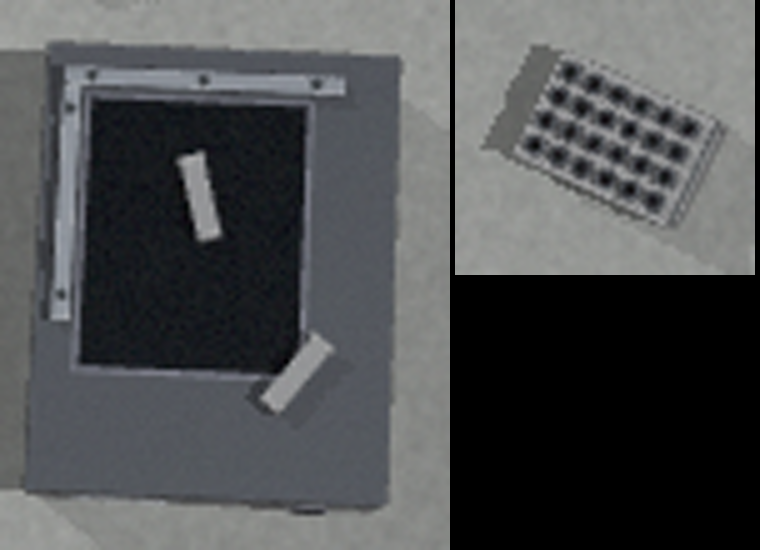

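Crop: the stops meet at the upper left (+x, +y). Cuvette b is at crop (200,197), cuvette a at (297,372). The sizes and heights from the two cameras agree to about 5 mm, so I'll use their mean and clear the cuvettes.

```bash
cat >> h.py <<'E'
def att(deg):
    t=np.radians(deg);y=np.array([np.cos(t),np.sin(t),0]);z=np.array([0,0,-1.])
    return np.column_stack([np.cross(y,z),y,z])
def best(p,deg):
    q0=np.array(sense()["joint_pos"]);c=[]
    for a in (deg,deg+180):
        q=inverse_kinematics(p,att(a))
        if q is not None: c.append((abs(q[6])*.5+np.abs(np.array(q)-q0).max(),a))
    return att(min(c)[1])
def stat(m=""):
    s=sense();print(m,round(s["time_s"],2),np.round(s["position"],4),"gap",round(s["finger_gap"],4),"F",np.round(s["wrist_force"],1),"T",np.round(s["ft_torque"],2),"g",round(float(s["gripper_force"]),1));return s
def pick(x,y,deg,z=.102,up=.2):
    R=best([x,y,up],deg); movep([x,y,up],R); command_gripper(.04,30)
    hit=move_l([x,y,z],None,.15,until_force=15); stat("down %s"%hit)
    command_gripper(0.0,30); stat("grip"); move_l([x,y,up],None,.3)
def drop(x,y,deg):
    movep([x,y,.21],best([x,y,.21],deg)); move_l([x,y,.09],None,.25); stat("tub")
    command_gripper(.04); move_l([x,y,.21],None,.3); stat("out")
E
python3 - <<'E'
from h import *
pick(.4757,-.0305,-43.8+90)
drop(.451,-.358,18.5)
E
```

```text
down False 3.91 [ 0.4763 -0.0302  0.1026] gap 0.0399 F [ 0.6  0.5 -0.3] T [ 0.01 -0.02 -0.04] g 0.0
grip 4.27 [ 0.4765 -0.0305  0.103 ] gap 0.0116 F [-0.8 -0.3  5.4] T [-0.09  0.22  0.01] g 32.4
tub 6.62 [ 0.4525 -0.3573  0.0911] gap 0.0117 F [ 0.5 -0.6  0.8] T [-0.03 -0.04  0.  ] g 31.6
out 7.55 [ 0.451  -0.3582  0.2109] gap 0.0398 F [-0.2  0.1 -0.7] T [ 0.04 -0.01  0.  ] g 0.0
```

Run:
```python
from h import *
pick(.569,.0182,11.6+90,z=.1035)
drop(.451,-.358,18.5)
command_gripper(.085)
for n in ("top","side"):
    p,d=camera(n); np.save(f"{n}1.npy",d); np.save(f"{n}1rgb.npy",p)
    P=cloud(n,d); print(n)
    for nm,a in dict(scanner=(.065,.095,(.3,.72),(-.2,.2)),cuv=(.0815,.1,(.3,.7),(-.15,.15)),rack=(.03,.06,(.2,.6),(.15,.45)),tub=(.004,.03,(.4,.5),(-.45,-.28))).items():
        print(nm); [print("  ",r) for r in rect(P,*a)]
t=np.load("top1rgb.npy")[:,:,::-1]
o=np.zeros((550,800,3),np.uint8);o[:,:450]=cv2.resize(t[215:325,285:375],None,fx=5,fy=5,interpolation=2)
o[:440,455:795]=cv2.resize(t[240:350,425:510],None,fx=4,fy=4,interpolation=2)
cv2.imwrite("pics/after1.png",o)
```

```text
down False 10.03 [0.5696 0.0186 0.1042] gap 0.0399 F [ 0.2 -0.   1.2] T [-0.01 -0.   -0.06] g 0.0
grip 10.38 [0.5697 0.0184 0.1046] gap 0.0113 F [-1.3 -0.1  4.8] T [-0.08  0.17  0.01] g 32.9
tub 12.96 [ 0.4524 -0.3574  0.0909] gap 0.0112 F [ 0.2  0.2 -0.5] T [-0.01 -0.02 -0.02] g 32.2
out 13.89 [ 0.4509 -0.3582  0.2109] gap 0.0399 F [-0.5 -0.4 -0.1] T [ 0.01  0.04 -0.04] g 0.0
top
scanner
   (np.int32(6441), array([534.9,  13.1]), array([190.2, 242.1]), 85.8, array([531.9,  13.2,  76.2]))
cuv
   (np.int32(361), array([609. ,  48.3]), array([103.3, 198.3]), 37.9, array([604.3,  50.8,  85.9]))
rack
   (np.int32(790), array([444.1, 327.3]), array([93.8, 61.9]), 64.1, array([443.5, 326.1,  45.4]))
tub
   (np.int32(303), array([ 460.6, -355.7]), array([87.3, 78.3]), 82.7, array([ 461.6, -356.5,   11.1]))
   (np.int32(85), array([ 447.4, -294.9]), array([100.9,   6.4]), 17.9, array([ 447.3, -296.5,   16.4]))
   (np.int32(57), array([ 444.1, -402. ]), array([51.8, 25.5]), 17.8, array([ 440.1, -404.6,    6.7]))
   (np.int32(37), array([ 415. , -346.6]), array([18.4, 31.9]), 54.0, array([ 415.4, -346.6,    6.4]))
   (np.int32(22), array([ 410.3, -370.7]), array([28.6, 13.3]), 65.4, array([ 410.9, -372. ,    6.5]))
   (np.int32(22), array([ 411.2, -389.8]), array([20.9, 16.9]), 5.7, array([ 410.5, -391.1,    7. ]))
   (np.int32(11), array([ 407.3, -412.5]), array([ 6.5, 14.4]), 72.9, array([ 406.3, -411.1,    7.1]))
side
scanner
   (np.int32(3914), array([530.1,  10.8]), array([199.1, 245. ]), 86.1, array([522.9,  18.3,  75.8]))
cuv
   (np.int32(259), array([603.1,  45.9]), array([103.1, 201.1]), 37.8, array([597.3,  51.4,  85. ]))
rack
   (np.int32(911), array([438.7, 324.2]), array([92.6, 65.8]), 62.2, array([436.3, 328.9,  43.9]))
tub
   (np.int32(258), array([ 448.2, -297.9]), array([105.3,  25.5]), 22.2, array([ 448.1, -299.3,   16.8]))
```

View pics/after1.png

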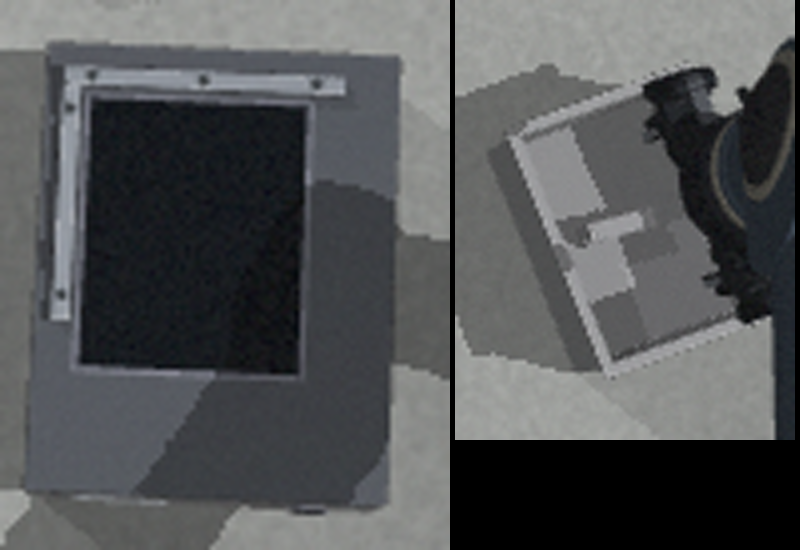

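The scanner is clear and a cuvette shows in the tub at about (620,225). Next I'll refine the stop yaw by line fits and pick the rack.

Run:
```python
from h import *
for n in ("top","side"):
    P=cloud(n,np.load(n+"1.npy"));m=(P[...,2]>.0815)&(P[...,2]<.1)&(P[...,0]>.3)&(P[...,0]<.7)&(abs(P[...,1])<.15)
    q=P[m][:,:2];c0=np.array([.5325,.012]) if 0 else np.array({"top":(.5349,.0131),"side":(.5301,.0108)}[n])
    t=np.radians(-4);R=np.array([[np.cos(t),-np.sin(t)],[np.sin(t),np.cos(t)]]);l=(q-c0)@R
    for nm,s in (("back",(l[:,0]>.085)&(l[:,1]<.07)),("side",(l[:,1]>.067)&(l[:,0]<.085))):
        v=cv2.fitLine((l[s]*1000).astype(np.float32),cv2.DIST_HUBER,0,.01,.01).ravel()
        print(n,nm,s.sum(),"yaw off",round(float(np.degrees(np.arctan(-v[0]/v[1] if nm=="back" else v[1]/v[0]))),2),"centre",np.round(v[2:],1))
x,y=.4415,.326
R=best([x,y,.2],-26.7); movep([x,y,.2],R)
hit=move_l([x,y,.040],None,.12,until_force=12); stat("down %s"%hit)
command_gripper(0,30); stat("grip")
```

```text
top back 190 yaw off -0.07 centre [98.5  1.6]
top side 178 yaw off -0.0 centre [24.4 79.9]
side back 121 yaw off -0.27 centre [97.8  3.6]
side side 120 yaw off -0.01 centre [25.7 79.9]
down False 18.43 [0.4419 0.3264 0.0407] gap 0.0848 F [-0.   0.1  1.2] T [ 0.07 -0.   -0.03] g 0.0
grip 18.77 [0.4419 0.3262 0.0407] gap 0.0616 F [ 0.3 -1.6  5.4] T [-0.23  0.06  0.04] g 33.6
```

```bash
cat >> h.py <<'E'
YAW=-4.05;C=np.array([.532,.012])
def W(x,y,z): # scanner frame mm -> world m
    t=np.radians(YAW);R=np.array([[np.cos(t),-np.sin(t)],[np.sin(t),np.cos(t)]])
    return list(C+R@np.array([x,y])/1000)+[z]
def S(v):
    t=np.radians(YAW);return np.array([[np.cos(t),np.sin(t)],[-np.sin(t),np.cos(t)]])@np.array(v)[:2]
E
python3 - <<'E'
from h import *
s=sense()["position"]; move_l([s[0],s[1],.19],None,.15); stat("lift")
p=W(39,4,.19); movep(p,best(p,YAW)); sleep(.3); stat("above")
move_l(W(39,4,.125),None,.12)
sleep(.2);stat("near")
h=move_l(W(39,4,.110),None,.02,until_force=4); stat("touch %s"%h)
for n in ("top","side"):
    p,d=camera(n); cv2.imwrite(f"pics/{n}2.png",cv2.resize(p[215:325,270:390] if n=="top" else p[200:320,260:420],None,fx=5,fy=5,interpolation=2)[:,:,::-1])
E
```

```text
lift 19.92 [0.4415 0.3255 0.1889] gap 0.0613 F [-0.9 -0.3 -2.2] T [0.01 0.02 0.  ] g 33.0
above 21.78 [0.5711 0.0137 0.1899] gap 0.0612 F [-0.6  0.2 -2.4] T [-0.06 -0.02  0.02] g 33.1
near 22.68 [0.5718 0.0133 0.1259] gap 0.0616 F [ 0.8  0.1 -2.5] T [-0.02  0.03  0.02] g 33.1
touch True 23.2 [0.5713 0.0132 0.1157] gap 0.0612 F [ 0.4 -0.1  3.1] T [-0.08  0.1   0.04] g 33.8
```

View pics/side2.png

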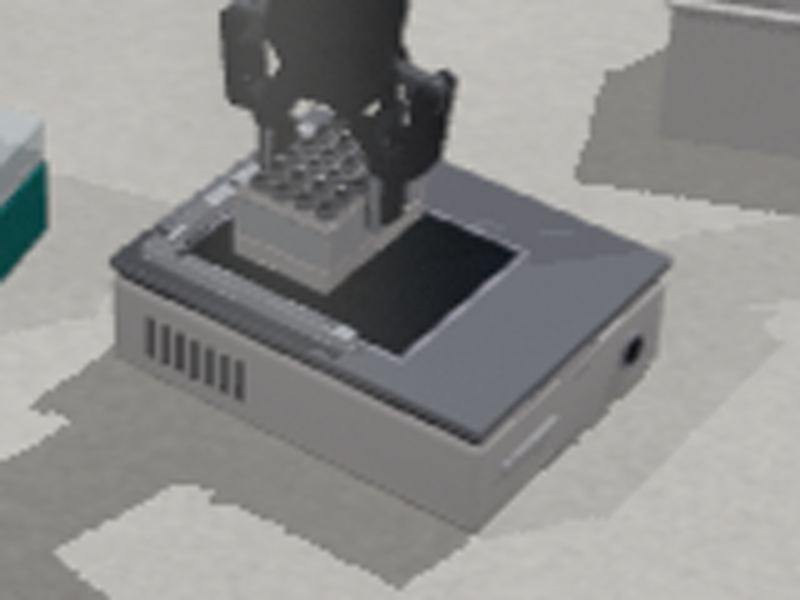

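The rack is level on the glass, clear of both stops (base corner at about (328,290)). The contact height is as expected. Now I'll slide it to the back stop, reading force and torque.

Run:
```python
from h import *
z=.1155
h=move_l(W(75,4,z),None,.03,until_force=8); s=stat("x %s"%h)
print("scanner frame",np.round(S(np.array(s["position"])[:2]-C)*1000,2),"Fs",S(s["wrist_force"]))
sleep(.3); s=stat("held"); print("Fs",S(s["wrist_force"]),np.round(S(np.array(s["position"])[:2]-C)*1000,2))
```

```text
x True 24.18 [0.597  0.0117 0.1158] gap 0.0611 F [-1.8 -0.4  4.7] T [-0.05  0.17 -0.1 ] g 33.9
scanner frame [64.84  4.28] Fs [-1.75087842 -0.57482389]
held 24.48 [0.5969 0.0117 0.1158] gap 0.0616 F [ 0.2 -0.2  4.8] T [ 0.05  0.07 -0.12] g 33.9
Fs [ 0.22856589 -0.16275976] [64.8   4.28]
```

```bash
cat >> h.py <<'E'
def rep(m):
    s=stat(m);print("   scan",np.round(S(np.array(s["position"])[:2]-C)*1000,2),"Fs",np.round(S(s["wrist_force"]),1));return s
E
python3 - <<'E'
from h import *
z=.1155
h=move_l(W(64,45,z),None,.03,until_force=8); rep("y %s"%h); sleep(.3); s=rep("held")
p=S(np.array(s["position"])[:2]-C)*1000; 
for d in (1,2,3):
    move_l(W(65+d,p[1],z),None,.02); sleep(.4); rep("x+%d"%d)
E
```

```text
y True 25.37 [0.5987 0.0356 0.1158] gap 0.0613 F [-0.5 -1.3  3.1] T [0.02 0.02 0.01] g 33.7
   scan [64.85 28.27] Fs [-0.4 -1.3]
held 25.67 [0.5987 0.0357 0.1158] gap 0.0614 F [0.7 1.  1.4] T [ 0.02 -0.12 -0.01] g 33.7
   scan [64.84 28.3 ] Fs [0.6 1. ]
x+1 26.32 [0.5989 0.0357 0.1159] gap 0.0608 F [-4.2 -1.7  7.2] T [-0.02  0.66 -0.04] g 34.2
   scan [65.02 28.32] Fs [-4.1 -2. ]
x+2 26.97 [0.5989 0.0356 0.1159] gap 0.0616 F [-6.3 -1.5 10.8] T [ 0.03  1.19 -0.05] g 34.5
   scan [65.09 28.3 ] Fs [-6.2 -1.9]
x+3 27.62 [0.599  0.0356 0.1159] gap 0.0615 F [-9.  -1.9 12.4] T [ 0.01  1.75 -0.06] g 34.7
   scan [65.19 28.32] Fs [-8.9 -2.6]
```

Run:
```python
from h import *
z=.1152
move_l(W(67,28.3,z),None,.02); command_gripper(0,50); sleep(.2); rep("grip")
for d in (1,2,3):
    move_l(W(67,28.3+d,z),None,.02); sleep(.4); rep("y+%d"%d)
for n in ("top","side"):
    p,d=camera(n); cv2.imwrite(f"pics/{n}3.png",cv2.resize(p[215:325,270:390] if n=="top" else p[200:320,260:420],None,fx=5,fy=5,interpolation=2)[:,:,::-1])
```

```text
grip 28.28 [0.5989 0.0357 0.116 ] gap 0.0611 F [-7.3 -1.8 12.8] T [-0.04  1.32 -0.14] g 52.3
   scan [65.11 28.33] Fs [-7.1 -2.3]
y+1 28.93 [0.599  0.0357 0.116 ] gap 0.0609 F [-8.2 -2.2 13.1] T [-0.3   1.38 -0.11] g 52.4
   scan [65.11 28.38] Fs [-8.  -2.8]
y+2 29.58 [0.599  0.0358 0.116 ] gap 0.0609 F [-8.6 -4.2 13.2] T [-0.59  1.46 -0.02] g 52.5
   scan [65.15 28.43] Fs [-8.3 -4.8]
y+3 30.23 [0.599  0.0358 0.116 ] gap 0.0614 F [-8.3 -6.  15.2] T [-0.94  1.54  0.07] g 52.6
   scan [65.14 28.47] Fs [-7.9 -6.6]
```

View pics/side3.png

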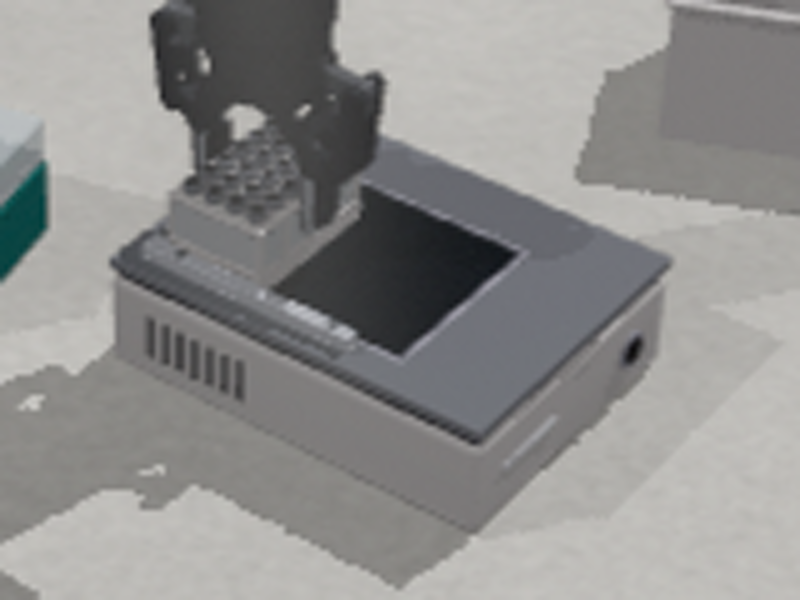

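View pics/top3.png

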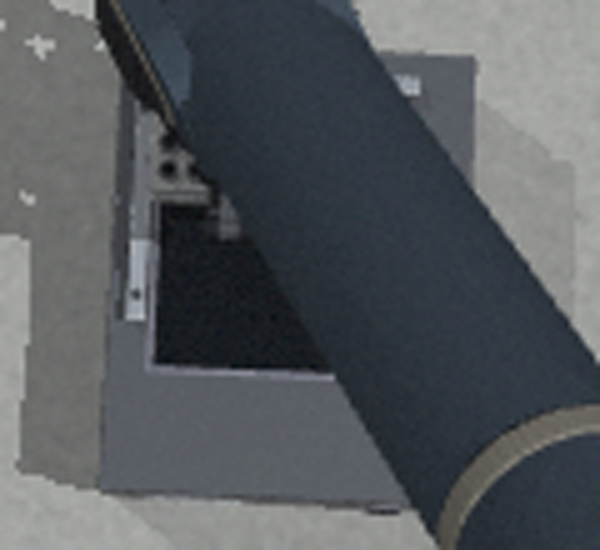

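The rack looks home against both bars, with its corner in the stops' corner, at about (175,215) in the side crop. One cheap check for flushness is to nudge the yaw both ways while pressing and see whether it resists.

Run:
```python
from h import *
z=.1152; R0=np.array(sense()["tcp_rot"]); 
a0=np.degrees(np.arctan2(R0[1,1],R0[0,1])); b=YAW if abs((a0-YAW+180)%360-180)<90 else YAW+180
for d in (0,.8,1.6,0,-.8,-1.6,0):
    move_l(W(67,31.3,z),att(b+d),.02); sleep(.35); s=sense(); R=np.array(s["tcp_rot"])
    a=np.degrees(np.arctan2(R[1,1],R[0,1])); print(d,"yaw",round(float((a-b+180)%360-180),2),"Tz",round(s["ft_torque"][2],2),"Fs",np.round(S(s["wrist_force"]),1),"tilt",np.round(R[:2,2],4),"xy",np.round(S(np.array(s["position"])[:2]-C)*1000,2),round(s["time_s"],1))
```

```text
0 yaw -0.16 Tz -0.22 Fs [-8.5 -4.9] tilt [-0.0057 -0.0049] xy [65.   28.43] 30.9
0.8 yaw 0.49 Tz -0.71 Fs [-9.6 -6.3] tilt [-0.0068 -0.0048] xy [64.69 28.11] 31.5
1.6 yaw 1.23 Tz -0.92 Fs [-10.5  -7.2] tilt [-0.0079 -0.0053] xy [64.26 27.78] 32.1
0 yaw -0.19 Tz -0.24 Fs [-7. -6.] tilt [-0.0057 -0.0048] xy [65.02 28.39] 32.7
-0.8 yaw -0.74 Tz 0.62 Fs [-9.  -7.3] tilt [-0.0059 -0.0062] xy [64.78 28.29] 33.3
-1.6 yaw -1.45 Tz 0.94 Fs [-10.2  -7.7] tilt [-0.0068 -0.0072] xy [64.32 28.05] 33.9
0 yaw -0.13 Tz -0.1 Fs [-8.2 -6.9] tilt [-0.0058 -0.0052] xy [64.98 28.35] 34.5
```

It resists both ways, so the contact is flush at a yaw of about -0.3°. Under load the tool leans about 0.3°, so I'll null the yaw and tilt and keep the push.

Run:
```python
from h import *
from scipy.spatial.transform import Rotation as Ro
z=.1152; R0=np.array(sense()["tcp_rot"])
a0=np.degrees(np.arctan2(R0[1,1],R0[0,1])); b=YAW if abs((a0-YAW+180)%360-180)<90 else YAW+180
goal=att(b-.3); cmd=att(b-.25)
for i in range(5):
    move_l(W(67,31.3,z),cmd,.02); sleep(.5); s=rep(i); R=np.array(s["tcp_rot"])
    e=Ro.from_matrix(goal@R.T).as_rotvec(); print("   err deg",np.round(np.degrees(e),3))
    if i<4: e[2]=0; cmd=Ro.from_rotvec(.8*e).as_matrix()@cmd
```

```text
0 35.28 [0.5988 0.0358 0.1159] gap 0.061 F [-8.3 -6.  14.1] T [-0.98  1.54  0.2 ] g 52.6
   scan [64.98 28.44] Fs [-7.9 -6.5]
   err deg [ 0.315 -0.319 -0.017]
1 36.03 [0.5987 0.0357 0.1158] gap 0.0613 F [-8.1 -6.6 14.4] T [-1.1   1.61  0.18] g 52.6
   scan [64.89 28.37] Fs [-7.6 -7.1]
   err deg [ 0.072 -0.079 -0.013]
2 36.78 [0.5987 0.0357 0.1158] gap 0.0608 F [-8.5 -5.7 14.5] T [-1.15  1.71  0.16] g 52.6
   scan [64.84 28.36] Fs [-8.1 -6.3]
   err deg [ 0.015 -0.031 -0.013]
3 37.53 [0.5987 0.0357 0.1158] gap 0.0612 F [-8.4 -5.3 14.9] T [-1.23  1.79  0.22] g 52.6
   scan [64.84 28.36] Fs [-8.  -5.9]
   err deg [ 0.005 -0.011 -0.011]
4 38.28 [0.5987 0.0357 0.1158] gap 0.0608 F [-8.1 -6.1 14.2] T [-1.19  1.87  0.18] g 52.6
   scan [64.83 28.33] Fs [-7.6 -6.7]
   err deg [ 0.003 -0.006 -0.01 ]
```

Run:
```python
from h import *
p,d=camera("top"); cv2.imwrite("pics/tub4.png",cv2.resize(p[240:350,425:575],None,fx=4,fy=4,interpolation=2)[:,:,::-1])
```

```text
(no output)
```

View pics/tub4.png

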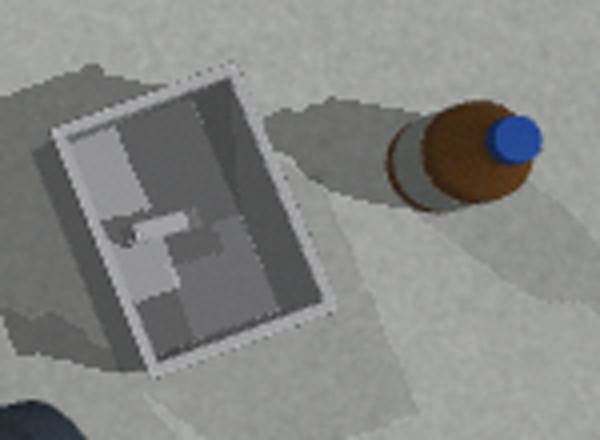

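The tub shows one cuvette clearly, at (165,225), and something darker beside it. I'll check with depth that both are there.

Run:
```python
from h import *
p,d=camera("top");P=cloud("top",d)
print((P[270:312:1,448:492,2]*1000).round().astype(int)[12:34,2:36])
```

```text
[[   4   -4   -5    3    2    2    6    8    0    5   -1    5    6    4
     1    4    8    4    7    7   -4    1    0    1    4    3   10    7
     0    1    4   14   27   28]
 [   6    2    9    1   -3    6    3    4    8   -1    1    4    3   -2
     7    2    3    3    6    0    0    4    7    7    4    4   10    1
     5    0    5   10   19   22]
 [   1   -1    3    4    1    0    8    7    9   -3   -1    2    5   -3
     7    6    1    5    7   -6   -1    2    6    8    3    4    1   -1
     5    6    4    2   17   23]
 [   4   10    4   -1    1    3    4   11   -1    3   -1    2    4    6
    -1    2    3    3    3   -1   -2    4   -4    3    0    2    9    4
     8   -2    6    1   12   20]
 [   2    1    1    1    4    4   -4    5    7    0   -3    1    4   -2
    -1    5   -4    8    5    6    2    5    1    9    6    3    3    2
     3    4    5    5    5   19]
 [  -2    3    5   10    3    2   -1    6    7    7    7    4    5    0
    -4    3    8    2   -1    5    4    1    6    2    3    0    3    6
    -6   -3    9    7    4   13]
 [   2    3    1    2    7   11    7  
[... 2094 characters left out ...]
 98    3    3    4    4    9    7   14   29   12    5    3    6
     5    9    1    7    2    9    7   -1    4    5    3    6    4    4
     0    3    5    8    6   -1]
 [ 102  102  102    2    4    2   -1   13    3    6    4    4    6    1
     1    3    6    4    7    2    1    2   -2    6   -2    1   -1   -4
    -1    7    5    3    6    1]
 [ 101  107   99    7    4   -1    7    9    2    3    4    1   11    2
     5    8    4   -6    2    0    0    2    4   11   -1    0    4    2
    -3    5    3    3   -2   -4]
 [  96  103  105    6    1   -1    7    4   13    3    3    5    1    2
     0    0    0    8   -2   -2    1 1553    4    2    7    1    6   -5
     2    9   -3    1    9    2]]
```

The top surface is at 28 mm. That is the 3 mm floor plus two 12.5 mm cuvettes, so both are in the tub, stacked.

Run:
```python
from h import *
rep("final"); print(finish_job())
```

```text
final 38.38 [0.5987 0.0357 0.1157] gap 0.0609 F [-8.4 -5.4 14.1] T [-1.23  1.88  0.22] g 52.6
   scan [64.83 28.32] Fs [-8. -6.]
the job is handed in; nothing more can be done
None
```

I handed the job in at 38.4 s: both cuvettes are in the waste tub, and the rack is on the glass in the corner, still gripped and pressed on the back stop (about 8 N) and the side stop (about 6 N); no verdict came back.

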